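# Hold the colour reader over its calibration tile

### The job

Calibrate the handheld colour reader: lift it upright out of its dock, carry it over the top of the tube rack, and hold it about a centimetre above the rectangular ceramic tile in the grey tray (not the round disc), level, centred over the tile, its long side along the tile's long side and not touching it. Finish like that, still gripping the reader and holding it motionless in the air; do not touch the tile with it at any time, and leave the rack, tile, disc, beaker and bottle where they stand.

Things in the scene. Friction and masses are not known exactly. Their poses are not given: they have to be found in the camera images.
- reader: The colour reader, loose, about 0.2 to 0.4 kg, standing upright in its dock. Foot: white block 60 (x) x 40 (y) x 30 mm high with a thin black band low around it; above it, centred, a grey handle 36 (x) x 28 (y) mm from 30 to 100 mm height, with a small dark screen on its +x face and a black button on top. Origin: centre of the underside, z up, x along its long side. Grip the handle across y (28 mm).
- dock: The reader's dock, fixed to the bench: a grey plastic holder 78 (x) x 58 (y) mm with a rim 22 mm high around a pocket 68 x 48 mm whose floor is 8 mm above the bench (the reader's underside rests there, 4 mm play all round), on a thin black mat. Origin: centre, at bench level; x along its long side. The dock stands on one side of the rack and the tray on the other; which is left and which is right varies.
- tray: Grey plastic tray, fixed to the bench, 260 (x) x 160 (y) mm outside, walls 4 mm thick and 45 mm high, floor 4 mm thick. Origin: centre, at bench level. Holds the tile and the disc side by side along its x, in either order.
- tile: The calibration tile: rectangular white ceramic plate 80 (x) x 60 (y) x 12 mm, loose, lying flat on the tray's floor, turned at any moderate angle. Origin: centre of its underside (4 mm above the bench); x along its long side.
- tile_top (a point): Centre of the tile's upper face, 16 mm above the bench; axes as the tile's.
- disc: Round white ceramic disc, 52 mm across, 12 mm high, loose, also lying in the tray. Not the target; leave it. Origin: centre of its underside.
- rack: White tube rack with six stoppered glass tubes in a row, loose (about 0.7 kg): 240 (x) x 60 (y) mm, upper plate at 71 mm, stoppers reaching 110 mm above the bench. Stands between dock and tray, its long side x pointing roughly away from the robot. Origin: centre, at bench level. Leave it.
- beaker: Empty glass beaker, 76 mm across, 90 mm high, on the bench beyond the work. Origin: centre of its underside. Leave it.
- washbottle: Clear plastic bottle with white cap, 60 mm across, 150 mm high, on the bench beyond the work. Origin: centre of its underside. Leave it.
Mind the look-alikes: they are no part of the job. Several things look just like the dock: the one meant starts farthest from the robot's base.

How it is judged (in metres and radians):
On the way, in this order (a step that is already met when the one before it is completed fails the run):
1. the reader is gripped and lifted clear of its dock, upright (z of reader in the frame of dock above 0.035 m and contact force between reader and the fingers above 1 N and contact force between reader and dock below 0.05 N and angle between reader's own z axis and vertical below 0.35 rad), for 0.1 s.
2. the gripped reader passes over the top of the tube rack (y of reader in the frame of rack between -0.045 and 0.045 m and x of reader in the frame of rack between -0.15 and 0.15 m and height (world z) of reader above 0.11 m and contact force between reader and the fingers above 1 N), for 0.03 s.
At the end, for the whole second after the job is handed in: The reader is gripped and still (under 20 mm/s), its underside 3 to 20 mm above the tile's upper face, its centre within 9 mm of the tile's centre, long side within 0.14 rad (8 degrees) of the tile's, upright within 0.10 rad, touching neither tile, tray, disc, dock nor rack; the rack stands upright (z of reader in the frame of tile_top between 0.003 and 0.02 m and horizontal distance between reader and tile_top below 0.009 m and angle between the x axis of reader and the x axis of tile_top, either way round below 0.14 rad and angle between each of reader, rack's own z axis and vertical below 0.1 rad and contact force between reader and the fingers above 1 N and linear speed of reader below 0.02 m/s and angular speed of reader below 0.15 rad/s and contact force between reader and tile below 0.05 N and contact force between reader and tray below 0.05 N and contact force between reader and disc below 0.05 N and contact force between reader and dock below 0.05 N and contact force between reader and rack below 0.05 N); the arm keeps its last pose, push and grip.
It fails at once if the reader touches the tile (contact force between reader and tile above 0.3 N).
It fails at once if the tile or the disc is moved more than 8 mm (distance of any of tile, disc from where it was at the start of the episode above 0.008 m).
It fails at once if the rack, the beaker or the bottle is moved more than 15 mm (distance of any of rack, beaker, washbottle from where it was at the start of the episode above 0.015 m).
It also fails if it takes over 48 s, if anything falls off the work surface, if the arm or the gripper's body presses on something with over 40 N, if the wrist force passes 120 N, or if a joint passes its speed limit or range.

### The arm

A 6-joint arm with a two-finger parallel gripper is mounted at the origin on the work surface. World frame = base frame: x ahead of the robot, y to its left, z up, the work surface at z = 0. Lengths are in m, angles in degrees, forces in N, time in s.
With the tool pointing down it reaches from about 0.3 to 0.75 m from the base axis. Payload 8.5 kg.
Tool frame: the origin (TCP) lies midway between the tips of the shut fingers; the grasp point (between the pads) lies 19 mm behind it; z points along the fingers, y is the line along which they close (so a half turn about z gives the same grasp; the last joint's range is limited). The gripper opens to 85 mm and grips with 20 to 120 N. Pads are 22 mm wide; open, the fingers measure 114 mm over their backs; the gripper's body (76 mm by 85 mm) begins 54 mm behind the grasp point. The pads swing forward as they close: fully open they stand 13 mm farther back than shut.
Start: joints at [-89.685, 21.807, 74.336, -0, 83.858, -12.336], TCP at [0.12, -0.537, 0.231] pointing down, gripper open.
Joint ranges: [-178.18, 178.18], [-50.72, 133.34], [12.68, 142.11], [-81.47, 261.47], [9.98, 163.14], [-165.26, 165.26]. Speed limits (degrees/s): [136.94, 136.94, 180, 180, 180, 180].

### API

Orientations are given as a 3x3 rotation matrix whose columns are the frame's x, y, z axes.
In Python, from workcell import robot gives the robot as it stands.
- The arm moves only by the tool play_rows, never from a script. Its argument "series" is a list of rows, each a list of 3 entries, a list of its own where there are three numbers: the shift along the tool's x, y, z in cm, then the turn about the tool's z in degrees, then the opening, from 0 (shut) to 1 (fully open). In form: [[[tx, ty, tz], spin, gripper], ...]. A call has 1 to 12 rows; each row is the pose to reach, as a shift and turn from the pose commanded when the call began, along the tool's axes at that moment; what a row does not reach only later rows make up. A row lasts 1/12 s, in which the tool goes at most 41.7 mm and 7.16 degrees, less where a joint would pass 70% of its speed; a pose out of reach is approached as far as the arm can. A call with a gripper value outside its range is refused whole. The fingers move at their own pace and stop on an object; "grip_force" is the grip in N (left out, the last holds). Time passes only in rows, so rows that repeat a pose let the fingers close. It gives the time, the measured TCP pose, the force, the opening and the grip force at its end, in the units of the state.
- robot.observe(): the state, without advancing time (a new reading comes with each control period).
- robot.grab_frame(name): name is "side" or "top" or "wrist"; returns (picture, depth): 480x640x3 uint8, red, green, blue; 480x640 float32, m along the optical axis (not along the pixel's ray), 0 where there is no reading.
- robot.camera_model(name): a dict with "fx", "fy", "cx", "cy" (pixels), "rvec" (rotation vector, rad) and "tvec" (3), from world to camera coordinates, as OpenCV has them; the wrist camera has in their place "mount" (4x4, takes a point from camera to tool coordinates, whose origin is the TCP and whose axes are the flange's). Camera axes: x right, y down, z forward; pixel columns grow to the right and rows downward; lengths in m; the calibration is good to about 2 mm. A picture is of the moment at which its call begins: read the wrist's pose just before it. camera_model takes no time and is no camera call.
- robot.sign_off(): hands the job in; it is judged then, once.
The state is a dict: "time_s": time; "qpos": joint angles; "dq": joint speeds; "joint_torque": joint torques, N m; "tcp_pos": TCP position; "tcp_rot": TCP orientation; "force": force on the tool from outside, world axes, zero at the start; "moment": the same for the moment, N m; "opening": opening from 0.0 (shut) to 1.0 (fully open); "grasp_force": force on a finger pad.
Only numpy, scipy, OpenCV 4.12 (cv2) and the standard library are available. Lean on these libraries where they do the work, as an engineer would, in place of code of your own. Each camera call takes 0.05 s, during which the arm holds its last target. There are 200 camera calls.

## Working session

There is one attempt and no reset: what is moved stays moved. The work goes in short steps, Python scripts to look and compute and a tool call to move; the robot and the scene stay as the last step left them, time stands still between calls to the robot, and variables do not carry over. Pictures are saved under pics/ and viewed, at most 10 in all, crops included, and the job is handed in when it is done.

Besides the shell and the picture viewer there is one more tool, called after "Call:" by a JSON object that holds its "method" and its "body". play_rows: Moves the arm, as the interface text tells. Its arguments: {"type":"object","properties":{"series":{"type":"array"},"grip_force":{"type":"number"}},"required":["series"]}

```bash
mkdir -p pics; cat > h.py <<'E'
import numpy as np, cv2
from workcell import robot
def grab(n,f):
    s=robot.observe(); im,d=robot.grab_frame(n)
    cv2.imwrite(f'pics/{f}.png',im[:,:,::-1]); np.savez(f'pics/{f}.npz',im=im,d=d,p=s['tcp_pos'],R=s['tcp_rot'])
    return im,d
def world(n,f):
    z=np.load(f'pics/{f}.npz'); d=z['d']; m=robot.camera_model(n)
    v,u=np.mgrid[0:480,0:640]
    P=np.stack([(u-m['cx'])/m['fx']*d,(v-m['cy'])/m['fy']*d,d],-1)
    if n=='wrist':
        M=np.array(m['mount']); P=P@M[:3,:3].T+M[:3,3]; P=P@z['R'].T+z['p']
    else:
        R=cv2.Rodrigues(np.array(m['rvec'],float))[0]; P=(P-np.array(m['tvec']).ravel())@R
    P[d==0]=np.nan
    return P
E
python3 - <<'E'
from h import *
grab('top','top0'); grab('side','side0')
s=robot.observe(); print(s['tcp_rot'],s['opening'],s['time_s'])
E
```

```text
[[ 9.75724966e-01  2.18999522e-01 -3.45754560e-07]
 [ 2.18999343e-01 -9.75724166e-01  1.28019212e-03]
 [ 2.80024102e-04 -1.24919114e-03 -9.99999181e-01]] 0.9982643239123448 0.1
```

View pics/top0.png

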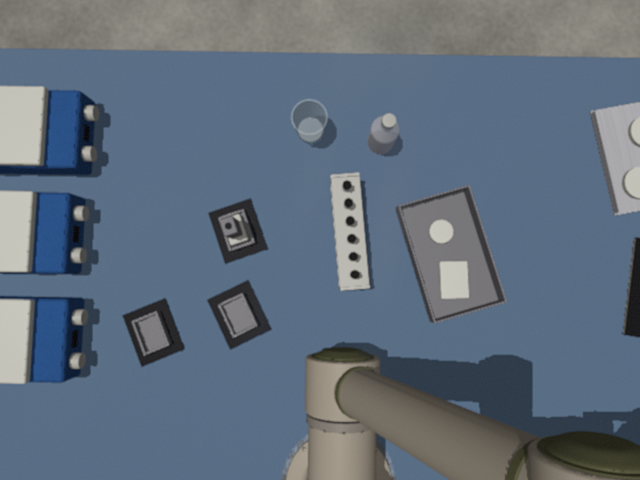

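View pics/side0.png

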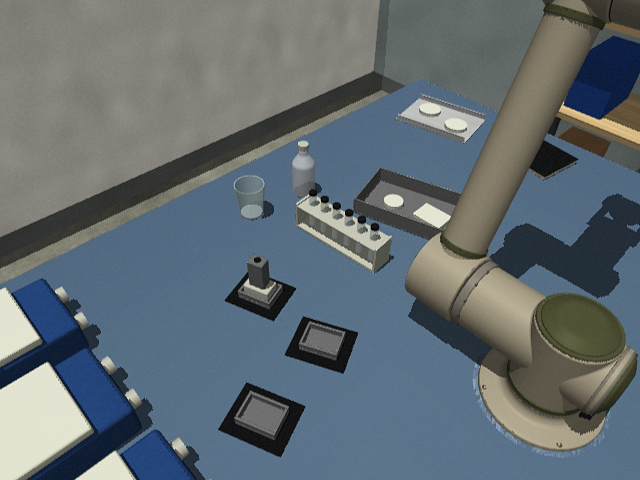

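The top view shows the reader in the farthest dock at pixel (235,230), the rack at (350,232), the tile at (454,280) and the disc at (441,231). The two empty docks are look-alikes. I'll measure positions next.

```bash
python3 - <<'E'
from h import *
P=world('top','top0'); im=np.load('pics/top0.npz')['im'].astype(int)
def rect(m,t):
    q=P[m][:,:2].astype(np.float32); (c,s,a)=cv2.minAreaRect(q); print(t,len(q),np.round(c,4),np.round(s,4),round(a,1))
def box(u0,v0,u1,v1):
    m=np.zeros((480,640),bool); m[v0:v1,u0:u1]=1; return m
br=im.min(-1)
for t,b,lo,hi,B in [('tile',(430,255,480,305),.010,.024,150),('disc',(425,215,460,247),.010,.024,150),
  ('foot',(205,195,270,265),.030,.05,0),('handle',(205,195,270,265),.09,.12,0),('dockrim',(205,195,270,265),.015,.028,0),('rack',(320,165,380,300),.06,.13,0),('mug',(0,0,1,1),0,0,0)][:6]:
    m=box(*b)&(P[...,2]>lo)&(P[...,2]<hi)&(br>B); rect(m,t)
for b in [(120,295,185,365),(205,280,270,350)]: rect(box(*b)&(P[...,2]>.012)&(P[...,2]<.03),'other')
m=box(320,165,380,300); print(np.nanmax(P[m][:,2]), np.nanmedian(P[240:260,275:300,2]))
E
```

```text
tile 1003 [ 0.4365 -0.2441] [0.0785 0.0596] 2.7
disc 424 [ 0.5417 -0.2162] [0.0492 0.049 ] 88.4
foot 227 [0.5351 0.2291] [0.0594 0.0395] 19.5
handle 274 [0.5353 0.2293] [0.0358 0.0275] 20.6
dockrim 281 [0.536  0.2293] [0.0783 0.058 ] 20.2
rack 3363 [ 0.5329 -0.0144] [0.2397 0.0603] 5.7
other 382 [0.3112 0.4065] [0.0783 0.0599] 22.7
other 331 [0.3524 0.221 ] [0.0779 0.0594] 26.8
0.11436657755418746 -0.000845687415035007
```

Call:
{"method": "play_rows", "body": {"series": [[[28.6,-32.8,0],-7.5,1],[[28.6,-32.8,0],-7.5,1],[[28.6,-32.8,0],-7.5,1],[[28.6,-32.8,0],-7.5,1],[[28.6,-32.8,0],-7.5,1],[[28.6,-32.8,0],-7.5,1],[[28.6,-32.8,0],-7.5,1],[[28.6,-32.8,0],-7.5,1],[[28.6,-32.8,0],-7.5,1],[[28.6,-32.8,0],-7.5,1],[[28.6,-32.8,0],-7.5,1],[[28.6,-32.8,0],-7.5,1]]}}

```text
time_s: 1.1
tcp_pos: [0.3284, -0.1509, 0.2313]
tcp_rot: [[0.937, 0.349, 0.0], [0.349, -0.937, 0.001], [0.0, -0.001, -1.0]]
force: [-0.2, -1.6, -0.3]
opening: 1.001
grasp_force: 0.0
```

Call:
{"method": "play_rows", "body": {"series": [[[32.7,-28.4,0],0,1],[[32.7,-28.4,0],0,1],[[32.7,-28.4,0],0,1],[[32.7,-28.4,0],0,1],[[32.7,-28.4,0],0,1],[[32.7,-28.4,0],0,1],[[32.7,-28.4,0],0,1],[[32.7,-28.4,0],0,1],[[32.7,-28.4,0],0,1],[[32.7,-28.4,0],0,1],[[32.7,-28.4,0],0,1],[[32.7,-28.4,0],0,1]]}}

```text
time_s: 2.1
tcp_pos: [0.538, 0.2275, 0.2299]
tcp_rot: [[0.938, 0.347, -0.001], [0.347, -0.938, 0.0], [-0.001, -0.0, -1.0]]
force: [0.2, 0.5, -0.9]
opening: 1.006
grasp_force: 0.0
```

```bash
python3 - <<'E'
from h import *
grab('wrist','w1'); s=robot.observe(); print(s['tcp_pos'],s['qpos'])
P=world('wrist','w1')
for t,lo,hi in [('foot',.03,.045),('handle',.1,.112)]:
    m=(P[...,2]>lo)&(P[...,2]<hi)&(np.hypot(P[...,0]-.535,P[...,1]-.229)<.045)
    c,z,a=cv2.minAreaRect(P[m][:,:2].astype(np.float32)); print(t,m.sum(),c,z,a, np.median(P[m][:,2]))
E
```

```text
[0.53727718 0.22587174 0.23019225] [ 1.11762248e+01  2.52262716e+01  6.89520421e+01 -1.13186703e-02
  8.59115017e+01  8.09271240e+01]
foot 1140 (0.5361131429672241, 0.23033452033996582) (0.05940543860197067, 0.039999354630708694) 20.151412963867188 0.036273144747540384
handle 1962 (0.536613404750824, 0.23024776577949524) (0.03529185801744461, 0.027968868613243103) 19.295215606689453 0.10652225287952163
```

View pics/w1.png

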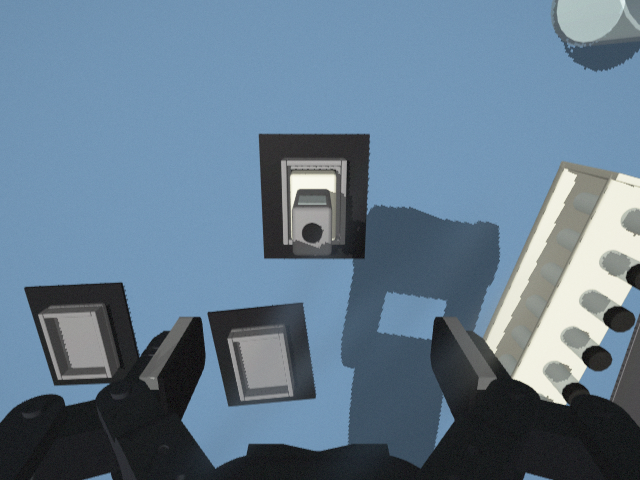

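The wrist view shows the reader centred between the fingers, around (313,215). Descending.

Call:
{"method": "play_rows", "body": {"series": [[[0,-0.3,3],0,1],[[0,-0.3,6],0,1],[[0,-0.3,9],0,1],[[0,-0.3,12],0,1],[[0,-0.3,14],0,1],[[0,-0.3,15.5],0,1],[[0,-0.3,16.5],0,1],[[0,-0.3,17.2],0,1],[[0,-0.3,17.2],0,1],[[0,-0.3,17.2],0,1]]}}

```text
time_s: 2.98
tcp_pos: [0.5361, 0.2277, 0.06]
tcp_rot: [[0.939, 0.344, 0.001], [0.344, -0.939, 0.0], [0.001, 0.0, -1.0]]
force: [-0.1, -0.4, -0.4]
opening: 1.0
grasp_force: 0.0
```

Call:
{"method": "play_rows", "body": {"series": [[[0,0,0],0,0.2],[[0,0,0],0,0.2],[[0,0,0],0,0.2],[[0,0,0],0,0.2],[[0,0,0],0,0.1],[[0,0,0],0,0.1],[[0,0,0],0,0],[[0,0,0],0,0],[[0,0,0],0,0],[[0,0,0],0,0],[[0,0,0],0,0],[[0,0,0],0,0]], "grip_force": 50}}

```text
time_s: 3.98
tcp_pos: [0.5359, 0.2283, 0.0597]
tcp_rot: [[0.939, 0.345, 0.0], [0.345, -0.939, 0.0], [0.001, -0.0, -1.0]]
force: [-1.3, 2.3, 4.8]
opening: 0.318
grasp_force: 55.3
```

Call:
{"method": "play_rows", "body": {"series": [[[0,0,-0.5],0,0],[[0,0,-1.5],0,0],[[0,0,-3],0,0],[[0,0,-5],0,0],[[0,0,-7],0,0],[[0,0,-9],0,0],[[0,0,-11],0,0],[[0,0,-13],0,0],[[0,0,-14.5],0,0],[[0,0,-15.5],0,0],[[0,0,-16],0,0],[[0,0,-16],0,0]]}}

```text
time_s: 4.98
tcp_pos: [0.5359, 0.2281, 0.22]
tcp_rot: [[0.939, 0.344, 0.001], [0.344, -0.939, 0.0], [0.001, 0.0, -1.0]]
force: [0.3, -0.8, -2.7]
opening: 0.322
grasp_force: 54.4
```

```bash
python3 - <<'E'
from h import *
grab('side','s2'); grab('wrist','w2'); s=robot.observe(); print(s['tcp_pos'],s['opening'],s['grasp_force'],s['force'])
P=world('side','s2'); m=(np.hypot(P[...,0]-.536,P[...,1]-.229)<.045)&(P[...,2]>.1)&(P[...,2]<.2)
v,u=np.where(m); print(u.min(),u.max(),v.min(),v.max())
a=cv2.imread('pics/s2.png')[130:330,170:370]; b=cv2.resize(a,(600,600),interpolation=cv2.INTER_CUBIC); cv2.imwrite('pics/s2c.png',b)
E
```

```text
[0.53541631 0.22798439 0.21839747] 0.318707756403628 54.44547772407532 [ 0.11989139  0.42808594 -4.25160769]
237 274 222 247
```

View pics/s2c.png

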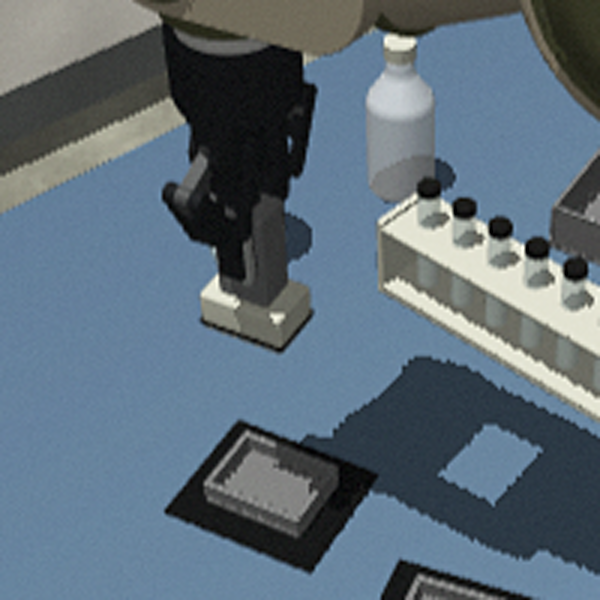

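View pics/w2.png

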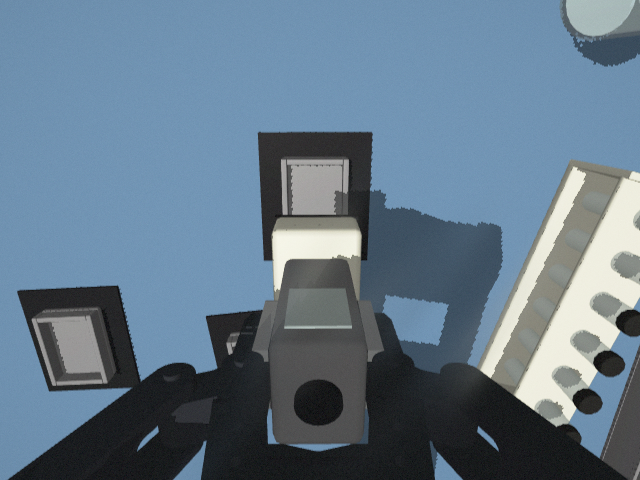

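Side crop: the reader is gripped upright, clear of the dock and well above the stoppers. Wrist view: the handle is square between the pads at (318,360). Next I measure how it sits in the hand, then carry it.

```bash
cat >> h.py <<'E'
def inhand(f):
    z=np.load(f'pics/{f}.npz'); P=(world('wrist',f)-z['p'])@z['R']; br=z['im'].min(-1).astype(int)
    near=(abs(P[...,0])<.045)&(abs(P[...,1])<.03)
    for t,lo,hi,b in [('handletop',-.058,-.042,-1),('foot',.005,.05,150)]:
        m=near&(P[...,2]>lo)&(P[...,2]<hi)&(br>b); q=P[m]
        print(t,m.sum(),np.round(np.percentile(q,[1,50,99],axis=0),4).tolist())
        if t=='foot':
            h=q[abs(q[:,2]-np.median(q[:,2]))<.002]; print(' x/y span',np.round(np.percentile(h,[.5,99.5],axis=0)[:,:2],4).tolist(), 'slope',np.round(np.linalg.lstsq(np.c_[h[:,:2],np.ones(len(h))],h[:,2],rcond=None)[0],4))
            k=h[(abs(h[:,1])<.015)]; b=np.round(k[:,1]/.003).astype(int); e=[(i*.003,np.max(k[b==i,0])) for i in np.unique(b)]; print(' front edge yaw deg',np.degrees(np.polyfit(*zip(*e),1)[0]), np.mean([x for _,x in e]))
E
python3 -c "
from h import *
inhand('w2')"
```

```text
handletop 14290 [[-0.0153, -0.0294, -0.0572], [0.0091, 0.0006, -0.0471], [0.0189, 0.0274, -0.0424]]
foot 2814 [[0.0045, -0.0189, 0.0216], [0.0237, -0.0022, 0.0232], [0.0303, 0.0192, 0.0257]]
 x/y span [[0.0033, -0.0189], [0.0304, 0.0194]] slope [0.0169 0.0025 0.0228]
 front edge yaw deg -0.29255609238901786 0.03040763154366649
```

Call:
{"method": "play_rows", "body": {"series": [[[-0.5,0.8,0],0.5,0],[[-1.4,2.3,0],1.5,0],[[-2.8,4.5,0],2.5,0],[[-4.3,6.9,0],4,0],[[-5.8,9.3,0],5,0],[[-7.3,11.7,0],6,0],[[-8.8,14.1,0],7,0],[[-10.3,16.5,0],8,0],[[-11.8,18.9,0],9,0],[[-13.3,21.3,0],10,0],[[-14.8,23.7,0],11,0],[[-16.3,26.1,0],12,0]]}}

```text
time_s: 6.08
tcp_pos: [0.4715, -0.0746, 0.2187]
tcp_rot: [[0.99, 0.14, -0.001], [0.14, -0.99, 0.0], [-0.001, -0.001, -1.0]]
force: [0.8, 1.0, -3.9]
opening: 0.32
grasp_force: 54.6
```

Call:
{"method": "play_rows", "body": {"series": [[[-0.9,2.5,0],1,0],[[-1.8,5,0],2,0],[[-2.7,7.5,0],3,0],[[-3.6,10,0],4,0],[[-4.5,12.5,0],5,0],[[-5.2,14.5,0],5.4,0],[[-5.6,15.7,0],5.4,0],[[-5.8,16.2,0],5.4,0],[[-5.8,16.2,0],5.4,0],[[-5.8,16.2,0],5.4,0]]}}

```text
time_s: 6.92
tcp_pos: [0.4381, -0.2409, 0.2191]
tcp_rot: [[0.999, 0.048, -0.0], [0.048, -0.999, 0.001], [-0.0, -0.001, -1.0]]
force: [0.5, 0.1, -3.8]
opening: 0.319
grasp_force: 54.5
```

```bash
python3 - <<'E'
from h import *
grab('wrist','w3'); grab('top','top3'); print(np.load('pics/w3.npz')['p'],np.load('pics/w3.npz')['R'])
for n,f in [('wrist','w3'),('top','top3')]:
    P=world(n,f); br=np.load(f'pics/{f}.npz')['im'].min(-1)
    m=(P[...,2]>.009)&(P[...,2]<.024)&(np.hypot(P[...,0]-.4365,P[...,1]+.244)<.056)&(br>110)
    c,s,a=cv2.minAreaRect(P[m][:,:2].astype(np.float32)); print(n,m.sum(),c,s,a,np.median(P[m][:,2]))
inhand('w3')
E
```

```text
[ 0.4381425  -0.24087225  0.21910193] [[ 9.98835054e-01  4.82535261e-02 -3.62251270e-04]
 [ 4.82538136e-02 -9.98834760e-01  8.32032422e-04]
 [-3.21680662e-04 -8.48543155e-04 -9.99999588e-01]]
wrist 3642 (0.45293164253234863, -0.2437734156847) (0.04771607369184494, 0.06000938266515732) 2.559415578842163 0.014599945438616688
top 859 (0.44019749760627747, -0.23439902067184448) (0.08646050840616226, 0.07714027166366577) 1.1993788480758667 0.015182054957807669
handletop 14346 [[-0.0148, -0.0295, -0.0572], [0.0094, 0.0006, -0.0471], [0.0193, 0.0274, -0.0424]]
foot 2020 [[0.0094, -0.0188, 0.0215], [0.0244, -0.0068, 0.0231], [0.0306, 0.0111, 0.0254]]
 x/y span [[0.009, -0.0187], [0.0306, 0.0119]] slope [ 0.0367 -0.0048  0.0222]
 front edge yaw deg -0.3346672212455949 0.030626286948681802
```

View pics/w3.png

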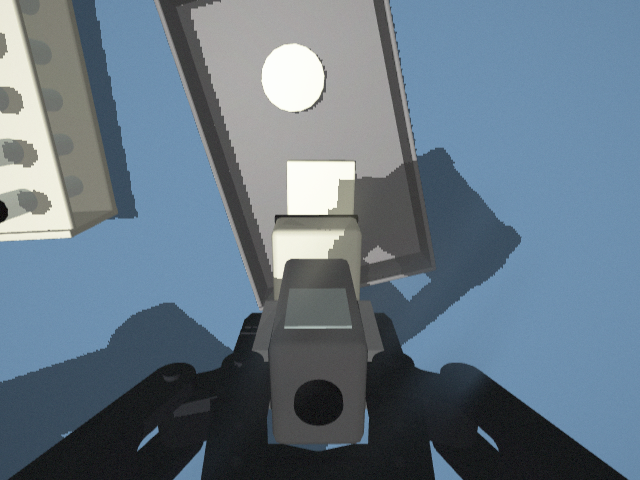

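The tile is visible ahead of and under the foot at (321,188), aligned with it. The disc is at (293,77). I'll apply a small lateral correction and make a staged descent.

Call:
{"method": "play_rows", "body": {"series": [[[-0.2,0.3,0.7],0,0],[[-0.2,0.3,2],0,0],[[-0.2,0.3,4],0,0],[[-0.2,0.3,6],0,0],[[-0.2,0.3,8],0,0],[[-0.2,0.3,10],0,0],[[-0.2,0.3,11.2],0,0],[[-0.2,0.3,11.8],0,0],[[-0.2,0.3,12],0,0],[[-0.2,0.3,12],0,0],[[-0.2,0.3,12],0,0]]}}

```text
time_s: 7.93
tcp_pos: [0.4367, -0.2449, 0.1]
tcp_rot: [[0.999, 0.048, 0.001], [0.048, -0.999, -0.001], [0.001, 0.001, -1.0]]
force: [-0.1, -1.0, -3.2]
opening: 0.323
grasp_force: 54.4
```

```bash
python3 - <<'E'
from h import *
ps=[]
for i in range(6): grab('wrist','w4'); ps.append(np.load('pics/w4.npz')['p'])
ps=np.array(ps); print(ps.mean(0),ps.std(0))
P=world('wrist','w4'); br=np.load('pics/w4.npz')['im'].min(-1)
m=(P[...,2]>.011)&(P[...,2]<.022)&(np.hypot(P[...,0]-.4365,P[...,1]+.244)<.056)&(br>90)
c,s,a=cv2.minAreaRect(P[m][:,:2].astype(np.float32)); print(m.sum(),c,s,a,np.median(P[m][:,2]))
inhand('w4')
grab('side','s4')
E
```

```text
[ 0.43666936 -0.24491439  0.09999151] [8.42359829e-05 4.40496704e-05 1.14197193e-04]
4128 (0.43943625688552856, -0.24426805973052979) (0.07514619082212448, 0.06017681583762169) 2.2536885738372803 0.014449976121689252
handletop 14318 [[-0.0149, -0.0294, -0.0572], [0.0094, 0.0008, -0.0471], [0.0193, 0.0273, -0.0424]]
foot 2060 [[0.0087, -0.0191, 0.0215], [0.0244, -0.0068, 0.0231], [0.0307, 0.0106, 0.026]]
 x/y span [[0.0082, -0.0188], [0.0308, 0.011]] slope [ 0.034  -0.0064  0.0223]
 front edge yaw deg 0.6743241134031838 0.03084255876735617
```

View pics/w4.png

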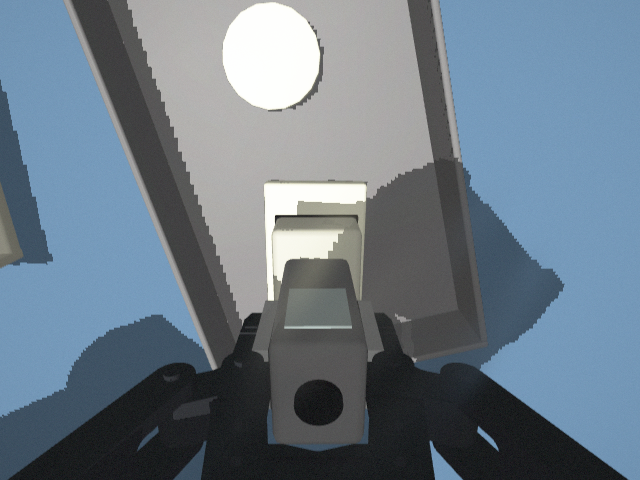

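The foot sits centred over the tile, whose far edge is at row 182. Final descent of 2.1 cm.

Call:
{"method": "play_rows", "body": {"series": [[[0,0,0.3],0,0],[[0,0,0.7],0,0],[[0,0,1.1],0,0],[[0,0,1.5],0,0],[[0,0,1.8],0,0],[[0,0,2.0],0,0],[[0,0,2.1],0,0],[[0,0,2.1],0,0],[[0,0,2.1],0,0],[[0,0,2.1],0,0],[[0,0,2.1],0,0],[[0,0,2.1],0,0]]}}

```text
time_s: 9.28
tcp_pos: [0.4364, -0.2448, 0.0784]
tcp_rot: [[0.999, 0.048, 0.0], [0.048, -0.999, -0.0], [0.0, 0.0, -1.0]]
force: [-0.1, 0.5, -3.1]
opening: 0.324
grasp_force: 54.4
```

```bash
python3 - <<'E'
from h import *
grab('wrist','w5'); s=robot.observe(); print(s['tcp_pos'],s['dq'],s['grasp_force'],s['force'])
P=world('wrist','w5'); br=np.load('pics/w5.npz')['im'].min(-1)
m=(P[...,2]>.011)&(P[...,2]<.021)&(np.hypot(P[...,0]-.4365,P[...,1]+.244)<.056)&(br>90)
c,w,a=cv2.minAreaRect(P[m][:,:2].astype(np.float32)); print(m.sum(),c,w,a,np.median(P[m][:,2]))
inhand('w5')
grab('side','s5'); a=cv2.imread('pics/s5.png')[130:260,340:500]; cv2.imwrite('pics/s5c.png',cv2.resize(a,None,fx=4,fy=4,interpolation=cv2.INTER_CUBIC))
E
```

```text
[ 0.43640155 -0.24475501  0.07842607] [ 0.04237518  0.03140277  0.05079136 -0.01511302  0.05110968  0.01475939] 54.42927896976471 [-0.72623753  0.79871789 -3.42145133]
4555 (0.44213953614234924, -0.2440662682056427) (0.06961631029844284, 0.06000365689396858) 2.26770281791687 0.014445320589470359
handletop 14347 [[-0.0149, -0.0294, -0.0572], [0.0094, 0.0008, -0.0471], [0.0193, 0.0274, -0.0424]]
foot 1990 [[0.0087, -0.0185, 0.0217], [0.0243, -0.0069, 0.0231], [0.0306, 0.0098, 0.0253]]
 x/y span [[0.0074, -0.0186], [0.0306, 0.0107]] slope [ 0.0323 -0.005   0.0223]
 front edge yaw deg 0.0716221226719517 0.030692502571718204
```

View pics/s5c.png

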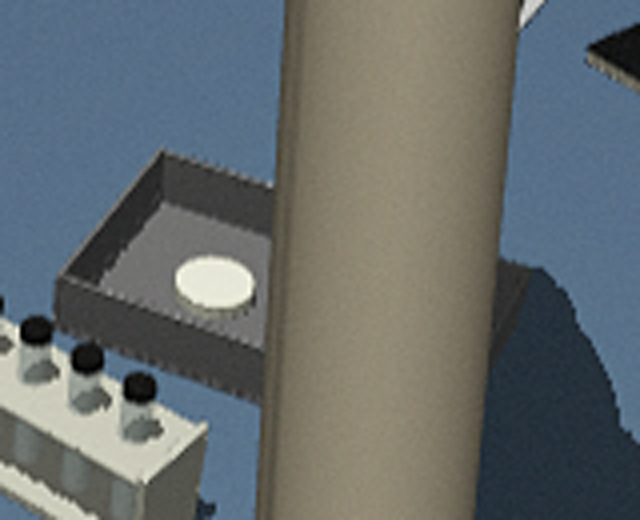

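The side view of the tile is blocked by the arm, with the disc and rack visible and undisturbed. The wrist measurements agree: about 10 mm gap, centred within about 1 mm, yaw within 1°. Handing in.

```bash
python3 -c "
from workcell import robot
print(robot.sign_off())"
```

```text
the job is handed in; nothing more can be done
None
```

The job is handed in: the arm is gripping the reader motionless about 10 mm above the rectangular tile, centred to about 1 mm and aligned to about 1° by wrist-camera measurement; the sign-off returned no verdict.

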